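Pop a locked desk drawer with the release dowel

ROBOT

A 6-joint arm with a two-finger parallel gripper is mounted at the origin on the work surface. World frame = base frame: x ahead of the robot, y to its left, z up, the work surface at z = 0. Lengths are in m, angles in degrees, forces in N, time in s.
With the tool pointing down it reaches from about 0.375 to 0.9 m from the base axis. Payload 3.1 kg.
Tool frame: the origin (TCP) lies at the very end of the fingers, on their centre line; the grasp point (between the pads) lies behind it (bot.grip_depth is the z of the grasp point in the tool frame, in m); z points along the fingers, y is the direction in which the jaws open and shut (so a half turn about z gives the same grasp; the last joint's range is limited). The gripper opens to 87 mm and grips with 3 to 60 N. Pads are 19 mm wide; open, the fingers measure 117 mm over their backs; the gripper's body (75 mm by 190 mm) begins 51 mm behind the grasp point.
Start: joints at [56.694, 30.224, 82.088, -0, 67.689, -10.227], TCP at [0.245, 0.575, 0.223] pointing down, gripper open.
Joint ranges: [-176.69, 176.69], [-43.24, 126.21], [12.49, 139.97], [-82, 262], [0, 151.66], [-163.58, 163.58]. Speed limits (degrees/s): [159.86, 159.86, 180, 180, 180, 180].

INTERFACE

Orientations are given as a 3x3 rotation matrix whose columns are the frame's x, y, z axes.
In Python, from rig import bot, vision gives the robot as it stands. The module is installed in compiled form; this text tells all that it offers.
- The arm moves only by the shell command python3 -m jog 'ROWS'. ROWS is JSON, a list of rows, each a list of 3 entries, a list of its own where there are three numbers: the shift along the tool's x, y, z in mm, then the turn, a rotation vector about the tool's x, y, z in degrees, then the closure, from 0 (fully open) to 1 (shut). In form: [[[dx, dy, dz], [wx, wy, wz], fingers], ...]. A call has 1 to 12 rows; each row is the pose to reach, as a shift and turn from the pose commanded when the call began, along the tool's axes at that moment; what a row does not reach only later rows make up. A row lasts 1/12 s, in which the tool goes at most 41.7 mm and 7.16 degrees, less where a joint would pass 70% of its speed; a pose out of reach is approached as far as the arm can. A call with a gripper value outside its range is refused whole. The fingers move at their own pace and stop on an object; the grip force is fixed at half the most. Time passes only in rows, so rows that repeat a pose let the fingers close. It gives the time, the measured TCP pose, the force and the opening at its end, in the units of the state.
- bot.read_state(): the state, without advancing time (a new reading comes with each control period).
- vision.capture(name): name is "scene" or "top" or "wrist"; returns the picture (480x640x3 uint8, red, green, blue); there is no depth.
- vision.camera_info(name): a dict with "intrinsics" (3x3 intrinsics, pixels), "dist" ([k1, k2, p1, p2, k3] as OpenCV has them; the pictures are not rectified), "camera_from_world" (4x4, takes a point from world to camera coordinates); the wrist camera has in their place "mount" (4x4, takes a point from camera to tool coordinates, whose origin is the TCP and whose axes are the flange's). Camera axes: x right, y up, looking along -z (the intrinsics and any distortion apply to the point x, -y, -z); pixel columns grow to the right and rows downward; lengths in m; the calibration is good to about 2 mm. A picture is of the moment at which its call begins: read the wrist's pose just before it. camera_info takes no time and is no camera call.
- bot.hand_in(): hands the job in, once; it reports no verdict.
The state is a dict: "time_s": time; "joint_positions": joint angles; "qvel": joint speeds; "tau": joint torques, N m; "position": TCP position; "tcp_rot": TCP orientation; "force": force on the tool from outside, world axes, zero at the start; "moment": the same for the moment, N m; "opening": opening from 0.0 (shut) to 1.0 (fully open).
Only numpy, scipy, OpenCV 4.12 (cv2) and the standard library are available. Lean on these libraries where they do the work, as an engineer would, in place of code of your own. Each camera call takes 0.05 s, during which the arm holds its last target. There are 200 camera calls.

TASK

The key of the small desktop drawer unit is lost: take the wooden dowel from its pen stand, push it down through the hole in the plate on top of the unit and gently press the spring catch hidden below until the drawer springs out all the way. Do not force the catch, it is light plastic and a hard shove breaks it, and do not pull at the drawer. Then put the dowel back upright in the stand's socket and let go, leaving the mug, bottle and stapler as they are.

Things in the scene. Friction and masses are not known exactly. Their poses are not given: they have to be found in the camera images.
- unit: Desktop drawer unit fixed to the desk, grey sides and top, 200 mm deep (its x), 220 mm wide (its y), 130 mm high, two drawer fronts with steel bar handles on its -x side (reaching 150 mm from its centre; the upper drawer comes out a further 60 mm). Origin: centre of its underside on the desk; z up. Its top is flat but for the hole plate.
- hole (a point): Nominal place of the release hole, on the upper face of the steel plate (72 x 72 x 4 mm, face 134 mm over the desk), 55 mm to +x of the unit's centre. Fitted by hand: the real vertical hole, 14 mm wide, rim chamfered 1 mm, lies up to 3 mm off along each of the unit's x and y; find it by feel or sight. The catch's flat pad, 30 mm across, lies 14 to 26 mm below the plate's upper face, different each time.
- drawer (a joint): How far the upper drawer is out, m: 0 shut, 0.060 out. A damped spring of 6 to 7 N pushes it out, in about 2 s, once the hidden spring catch frees it: keep the catch pressed until then. The catch goes straight down 12 mm to a stop and frees the drawer at 7 to 8 mm. Its spring gives 4 N at first touch, 7 N at the stop, plus up to 3 N friction. The catch breaks above 16 N.
- drawer_front (a point): Centre of the upper drawer's front face, 88 mm over the desk; moves with the drawer.
- dowel_center (a point): Centre (half-way up) of the loose wooden dowel, a plain round rod 12 mm in diameter and 150 mm long, about 30 g, rims rounded 1.5 mm. It stands upright in the stand, its foot 10 mm over the desk and its centre 85 mm over the desk; z along the dowel, up.
- dowel_tip (a point): Centre of the dowel's lower end, 75 mm below its centre.
- stand: Black square pen stand, 72 x 72 mm, 40 mm high, weighted and fixed to the desk. Origin: centre of its underside.
- socket (a point): Mouth of the stand's one round socket, centre of the stand's top, 40 mm over the desk; 15 mm in diameter with a 2 mm chamfer, 30 mm deep.
- mug: White mug, 76 mm across, 90 mm high, handle to its +y. Origin: centre of its underside. Leave alone.
- bottle: Clear water bottle, 62 mm across, 190 mm high. Origin: centre of its underside. Leave alone.
- stapler: Blue stapler, 150 x 36 x 62 mm. Origin: centre of its underside. Leave alone.

How it is judged (in metres and radians):
On the way, in this order (a step that is already met when the one before it is completed fails the run):
1. the dowel is taken out of the stand (height (world z) of dowel_tip above 0.06 m), for 0.1 s.
2. the dowel, through the hole, presses on the catch with more than 3 N (contact force between dowel and catch above 3 N and value of joint drawer below 0.055 m), for 0.05 s.
3. the drawer has sprung out more than 55 mm (value of joint drawer above 0.055 m), for 0.1 s.
At the end, for the whole second after the job is handed in: The drawer is out more than 55 mm, and the dowel stands released and still in the stand's socket, its foot less than 6 mm from the socket's axis and within 6 mm of the socket's floor, leaning less than 0.2 rad (value of joint drawer above 0.055 m and horizontal distance between dowel_tip and socket below 0.006 m and height (world z) of dowel_tip below 0.016 m and angle between dowel_center's own z axis and vertical below 0.2 rad and linear speed of dowel below 0.02 m/s); the robot touches nothing.
It fails at once if the catch is pressed with more than 16 N (contact force between anything else and catch above 16 N).
It fails at once if the robot or the held dowel pushes or pulls the drawer (contact force between any of the arm, the fingers, dowel and drawer above 1 N).
It fails at once if the mug, bottle or stapler is moved more than 20 mm (distance of any of mug, bottle, stapler from where it was at the start of the episode above 0.02 m).
It also fails if it takes over 72 s, if anything falls off the work surface, if the arm or the gripper's body presses on something with over 40 N, if the wrist force passes 120 N, or if a joint passes its speed limit or range.

## Working session

There is one attempt and no reset: what is moved stays moved. The work goes in short steps, Python scripts to look and compute and a shell command to move; the robot and the scene stay as the last step left them, time stands still between calls to the robot, and variables do not carry over. Pictures are saved under pics/ and viewed, about 8 in all and at most 12, crops included, and the job is handed in when it is done.

```bash
mkdir -p pics; cat > h.py <<'E'
import numpy as np, cv2
from rig import bot, vision
def cam(name,st=None):
    i=vision.camera_info(name); K=np.array(i["intrinsics"],float); d=np.array(i["dist"],float)
    if "camera_from_world" in i: T=np.array(i["camera_from_world"],float)
    else:
        W=np.eye(4); W[:3,:3]=np.array(st["tcp_rot"]); W[:3,3]=st["position"]
        T=np.linalg.inv(W@np.array(i["mount"],float))
    return K,d,T
def ray(name,uv,st=None):
    K,d,T=cam(name,st); p=cv2.undistortPoints(np.array([[uv]],float),K,d)[0,0]
    R=T[:3,:3]; o=-R.T@T[:3,3]; v=R.T@np.array([p[0],-p[1],-1]); return o,v/np.linalg.norm(v)
def onz(name,uv,z,st=None):
    o,v=ray(name,uv,st); return o+v*(z-o[2])/v[2]
def proj(name,P,st=None):
    K,d,T=cam(name,st); P=np.atleast_2d(P); c=P@T[:3,:3].T+T[:3,3]; c=c*[1,-1,-1]
    return cv2.projectPoints(c,np.zeros(3),np.zeros(3),K,d)[0][:,0]
def snap(name,fn):
    st=bot.read_state(); im=vision.capture(name); cv2.imwrite(fn,im[:,:,::-1]); return im,st
E
python3 - <<'E'
from h import *
snap("top","pics/top.png");snap("scene","pics/scene.png")
s=bot.read_state();print(s,bot.grip_depth)
print(vision.camera_info("wrist")["mount"])
for n in("top","scene"):print(ray(n,(320,240)))
E
```

```text
{'time_s': 0.1, 'joint_positions': array([ 5.66936691e+01,  3.02730850e+01,  8.21488725e+01, -4.97182272e-04,
        6.76886164e+01, -1.02285402e+01]), 'qvel': array([ 0.02211386, -0.19917085, -0.13021575,  0.00227654, -0.01575232,
        0.08583175]), 'tau': array([ 4.22271305e-04, -4.40985310e+01, -1.77149373e+01,  6.34676311e-02,
        5.33160672e-02, -3.87831608e-05]), 'position': array([0.24461114, 0.57443414, 0.22167638]), 'tcp_rot': array([[-9.19974626e-01,  3.91976502e-01, -1.05301564e-03],
       [ 3.91977773e-01,  9.19973266e-01, -1.61729672e-03],
       [ 3.34803924e-04, -1.90063067e-03, -9.99998138e-01]]), 'force': array([-0.55059044, -0.34262476,  0.42830194]), 'moment': array([ 0.02375019, -0.0399944 , -0.01398202]), 'opening': 0.9993852514681264} -0.0187
[[-6.50132520e-04  9.69113950e-01  2.46612507e-01  6.74467965e-02]
 [ 9.99999236e-01  8.89372025e-04 -8.58718867e-04  1.12935270e-03]
 [-1.05152670e-03  2.46611761e-01 -9.69113788e-01 -1.61447769e-01]
 [ 0.00000000e+00  0.00000000e+00  0.00000000e+00  1.00000000e+00]]
(array([ 0.49529424, -0.02102396,  1.09249755]), array([ 0.09549951,  0.00155745, -0.99542826]))
(array([ 1.10775117, -0.001341  ,  0.77248932]), array([-0.59043164, -0.01846833, -0.80687633]))
```

View pics/top.png

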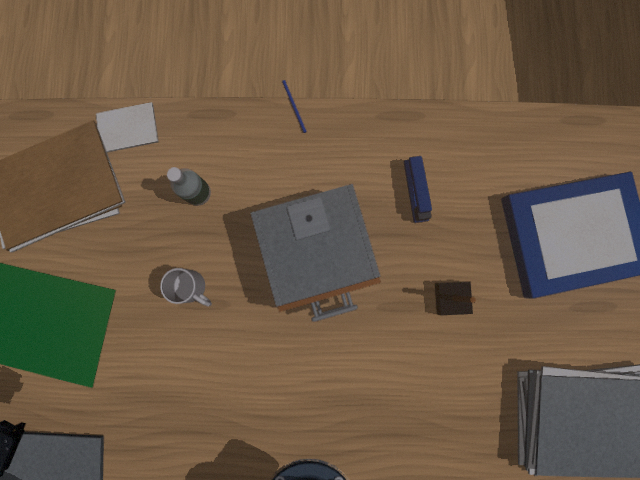

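View pics/scene.png

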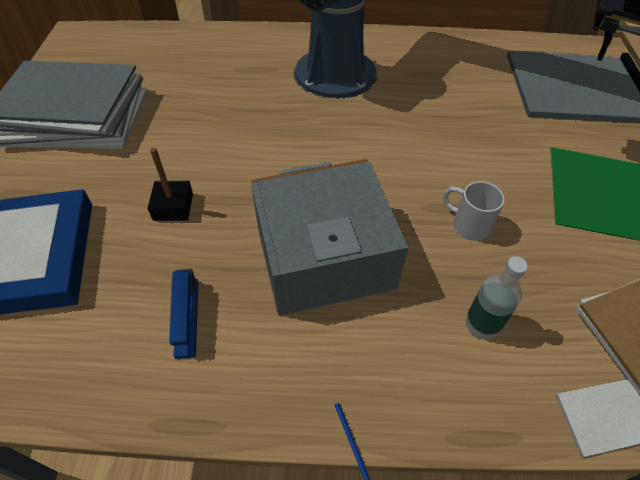

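The top view shows the hole at about (309,218) and the stand near (454,298), with the bottle, mug and stapler clear of it. The scene view shows the dowel top at about (154,151) and the hole at (333,238).

```bash
python3 - <<'E'
from h import *
im=cv2.imread("pics/top.png").astype(int)
c=im[275:322,425:485]; m=(c.max(2)<45).astype(np.uint8)
n,l,s,ce=cv2.connectedComponentsWithStats(m);k=1+s[1:,4].argmax()
pts=np.argwhere(l==k)[:,::-1]+[425,275]; r=cv2.minAreaRect(pts.astype(np.float32));print(r)
for z in(0,.04):print(z,onz("top",r[0],z))
print("dowel top z.16 scene",onz("scene",(154,150),.16),"entry z.04",onz("scene",(169,196),.04))
print("hole top",onz("top",(308.7,217.7),.134),"scene",onz("scene",(333,238),.134))
for z,q in((.134,[(289,206),(322,193),(330,230),(298,239)]),(.13,[(252,211),(352,186),(378,276),(274,304)])):
  print([onz("top",p,z)[:2].round(4) for p in q])
  a=np.array([onz("top",p,z) for p in q]);print(a.mean(0))
v=cv2.resize(cv2.imread("pics/top.png")[180:330,230:490],None,fx=3,fy=3,interpolation=2);cv2.imwrite("pics/c1.png",v)
E
```

```text
((453.0248718261719, 297.97235107421875), (31.587860107421875, 35.26697540283203), 86.98721313476562)
0 [ 0.46926498 -0.32768841  0.        ]
0.04 [ 0.470218  -0.3164604  0.04     ]
dowel top z.16 scene [ 0.47347131 -0.32003394  0.16      ] entry z.04 [ 0.477556   -0.32013905  0.04      ]
hole top [0.63276448 0.00410657 0.134     ] scene [0.63564231 0.00468972 0.134     ]
[array([0.6565, 0.0448]), array([ 0.6844, -0.0225]), array([ 0.608 , -0.0397]), array([0.5888, 0.0252])]
[0.63440803 0.00198116 0.134     ]
[array([0.6459, 0.1211]), array([ 0.7007, -0.0844]), array([ 0.5156, -0.1381]), array([0.4569, 0.0718])]
[ 0.5797624  -0.00740804  0.13      ]
```

View pics/c1.png

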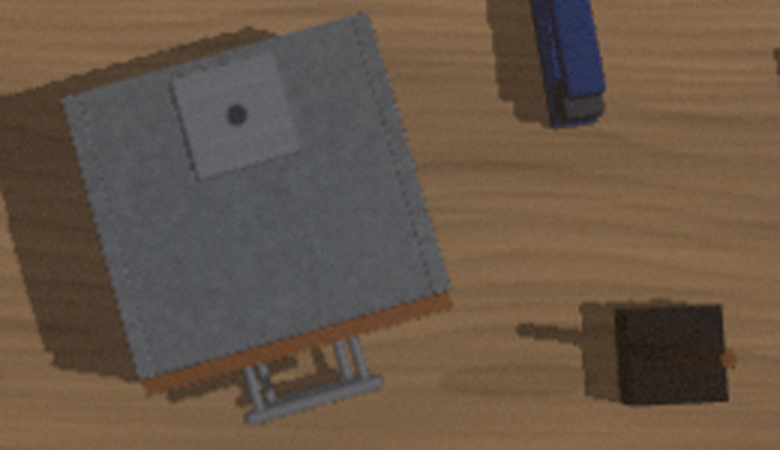

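```bash
cat >> h.py <<'E'
def rel(target,st=None):
    st=st or bot.read_state(); return (np.array(st["tcp_rot"]).T@(np.array(target)-st["position"])*1000).round(1)
E
python3 - <<'E'
from h import *
print("top dowel",onz("top",(473.3,299.3),.16),"stand",onz("top",(457,298),.04))
for t in([.42,.1,.25],[.471,-.32,.25]):print(rel(t))
E
```

```text
top dowel [ 0.47068092 -0.32328871  0.16      ] stand [ 0.47020615 -0.3254114   0.04      ]
[-347.3 -367.8  -27.7]
[-558.9 -734.2  -27.1]
```

```bash
python3 -m jog '[[[-347,-368,-28],[0,0,0],0],[[-347,-368,-28],[0,0,0],0],[[-347,-368,-28],[0,0,0],0],[[-347,-368,-28],[0,0,0],0],[[-347,-368,-28],[0,0,0],0],[[-347,-368,-28],[0,0,0],0],[[-347,-368,-28],[0,0,0],0],[[-347,-368,-28],[0,0,0],0],[[-347,-368,-28],[0,0,0],0],[[-347,-368,-28],[0,0,0],0],[[-347,-368,-28],[0,0,0],0],[[-347,-368,-28],[0,0,0],0]]'; python3 -c "
from h import *
print(rel([.471,-.322,.25]))"
```

```text
time_s: 1.1
position: [0.4176, 0.1046, 0.2502]
tcp_rot: [[-0.92, 0.392, -0.0], [0.392, 0.92, 0.0], [0.0, 0.0, -1.0]]
force: [1.4, 0.6, 0.0]
opening: 1.0
[-2.163e+02 -3.716e+02  2.000e-01]
```

```bash
python3 -m jog '[[[-216,-372,0],[0,0,0],0],[[-216,-372,0],[0,0,0],0],[[-216,-372,0],[0,0,0],0],[[-216,-372,0],[0,0,0],0],[[-216,-372,0],[0,0,0],0],[[-216,-372,0],[0,0,0],0],[[-216,-372,0],[0,0,0],0],[[-216,-372,0],[0,0,0],0],[[-216,-372,0],[0,0,0],0],[[-216,-372,0],[0,0,0],0],[[-216,-372,0],[0,0,0],0],[[-216,-372,0],[0,0,0],0]]'; python3 -m jog '[[[0,0,0],[0,0,0],0],[[0,0,0],[0,0,0],0],[[0,0,0],[0,0,0],0]]'; python3 -c "
from h import *
im,s=snap('wrist','pics/w1.png')
print(proj('wrist',[[.472,-.322,.16],[.472,-.322,.04]],s))"
```

```text
time_s: 2.1
position: [0.4708, -0.3245, 0.2496]
tcp_rot: [[-0.918, 0.396, 0.001], [0.396, 0.918, -0.002], [-0.001, -0.001, -1.0]]
force: [0.5, -0.5, 0.4]
opening: 1.0
time_s: 2.35
position: [0.4702, -0.3181, 0.25]
tcp_rot: [[-0.921, 0.39, -0.001], [0.39, 0.921, 0.002], [0.002, 0.001, -1.0]]
force: [0.2, 0.1, 0.4]
opening: 1.001
[[304.71913364 237.30491542]
 [306.46197019 203.47083446]]
```

View pics/w1.png

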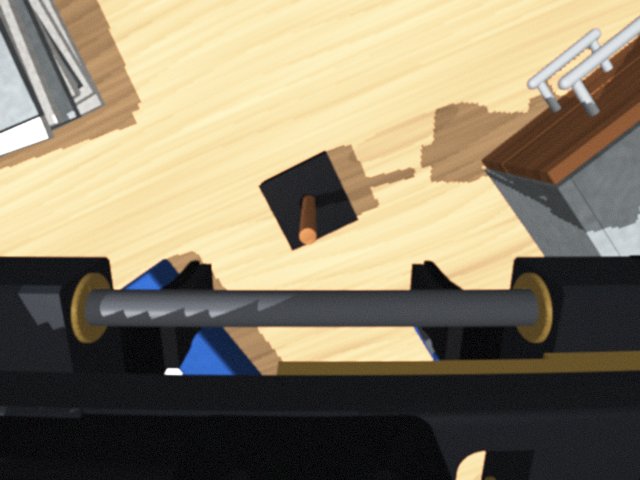

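The wrist view shows the dowel top at about (308,237) and its entry in the stand at (309,200), close to prediction.

```bash
python3 -m jog '[[[0,0,0],[0,0,0],0],[[0,0,0],[0,0,0],0],[[0,0,0],[0,0,0],0],[[0,0,0],[0,0,0],0]]'; python3 - <<'E'
from h import *
im,s=snap('wrist','pics/w2.png')
print(s["position"],s["force"])
g=im[210:255,285:335].astype(int); m=((g[:,:,0]-g[:,:,2]>60)&(g[:,:,0]>130)).astype(np.uint8)
for r in m[::1]: print(''.join('.#'[x] for x in r))
E
```

```text
time_s: 2.73
position: [0.4707, -0.3199, 0.2504]
tcp_rot: [[-0.92, 0.391, 0.0], [0.391, 0.92, -0.0], [-0.0, -0.0, -1.0]]
force: [-0.4, -0.4, 0.5]
opening: 0.996
[ 0.47067014 -0.3199273   0.25037831] [-0.37885844 -0.37154263  0.45874751]
..................................................
..................................................
..................................................
..................................................
..................................................
..................................................
..................................................
..................................................
..................................................
..................................................
..................................................
..................................................
..................................................
..................................................
..................................................
........................###.......................
....................#########..................
[... 731 characters left out ...]
.......#####################.#.######
######................################..##########
#######...............############.##..###########
#######...........#############.##################
########........##############.##.################
########......#############..#.###################
#########...############.#########################
#######################.#.########################
##################################################
###################.#.############################
##################################################
############.#####################################
#########.##.#####################################
##################################################
```

```bash
python3 - <<'E'
from h import *
s=bot.read_state(); p=onz("wrist",(310,234),.16,s); print(p, rel([p[0],p[1],.108]))
E
```

```text
[ 0.47191066 -0.32004531  0.16      ] [ -1.1   0.6 142.3]
```

```bash
python3 -m jog '[[[-1,0.5,40],[0,0,0],0],[[-1,0.5,75],[0,0,0],0],[[-1,0.5,105],[0,0,0],0],[[-1,0.5,130],[0,0,0],0],[[-1,0.5,142],[0,0,0],0],[[-1,0.5,142],[0,0,0],0],[[-1,0.5,142],[0,0,0],0],[[-1,0.5,142],[0,0,0],0.6],[[-1,0.5,142],[0,0,0],0.8],[[-1,0.5,142],[0,0,0],1],[[-1,0.5,142],[0,0,0],1],[[-1,0.5,142],[0,0,0],1]]'; python3 -m jog '[[[0,0,0],[0,0,0],1],[[0,0,0],[0,0,0],1],[[0,0,0],[0,0,0],1],[[0,0,0],[0,0,0],1]]'; python3 -c "
from h import *
print(bot.read_state()['position'],bot.read_state()['force'])"
```

```text
time_s: 3.78
position: [0.472, -0.3205, 0.109]
tcp_rot: [[-0.92, 0.392, 0.001], [0.392, 0.92, -0.001], [-0.001, -0.001, -1.0]]
force: [-0.2, -0.2, -0.0]
opening: 0.707
time_s: 4.12
position: [0.4716, -0.3202, 0.1082]
tcp_rot: [[-0.92, 0.392, -0.0], [0.392, 0.92, 0.0], [0.0, 0.0, -1.0]]
force: [0.4, 0.1, -0.4]
opening: 0.402
[ 0.47163046 -0.32023254  0.10817511] [ 0.38943625  0.130989   -0.3930902 ]
```

```bash
python3 -m jog '[[[0,0,0],[0,0,0],1],[[0,0,0],[0,0,0],1],[[0,0,0],[0,0,0],1],[[0,0,0],[0,0,0],1],[[0,0,0],[0,0,0],1],[[0,0,0],[0,0,0],1]]'; python3 -c "
from h import *
print(bot.read_state()['position'],bot.read_state()['force'])"
```

```text
time_s: 4.62
position: [0.4716, -0.3203, 0.1081]
tcp_rot: [[-0.92, 0.392, -0.0], [0.392, 0.92, 0.0], [0.0, 0.0, -1.0]]
force: [0.4, -0.6, 0.1]
opening: 0.128
[ 0.47163834 -0.32025663  0.10813289] [ 0.37810755 -0.60077433  0.1266858 ]
```

```bash
python3 -m jog '[[[0,0,-10],[0,0,0],1],[[0,0,-25],[0,0,0],1],[[0,0,-45],[0,0,0],1],[[0,0,-75],[0,0,0],1],[[0,0,-105],[0,0,0],1],[[0,0,-135],[0,0,0],1],[[0,0,-162],[0,0,0],1],[[0,0,-170],[0,0,0],1],[[0,0,-170],[0,0,0],1],[[0,0,-170],[0,0,0],1]]'; python3 - <<'E'
from h import *
print(rel([.580,.0046-.05,.28]), rel([.6335,.0045,.265]))
im,s=snap('wrist','pics/w3.png'); print(s['position'],s['force'])
p=np.array(s['position']); print(proj('wrist',[p-[0,0,.098],p+[0,0,.05]],s))
E
```

```text
time_s: 5.45
position: [0.4713, -0.3199, 0.2781]
tcp_rot: [[-0.92, 0.392, -0.0], [0.392, 0.92, 0.0], [0.0, 0.0, -1.0]]
force: [0.2, 0.5, -1.5]
opening: 0.131
[  7.6 295.1  -1.9] [-22.  362.   13.1]
[ 0.4713124  -0.31988489  0.27807483] [ 0.15006188  0.54065598 -1.45771312]
[[309.1943579  229.40201461]
 [307.44147788 346.84764058]]
```

View pics/w3.png

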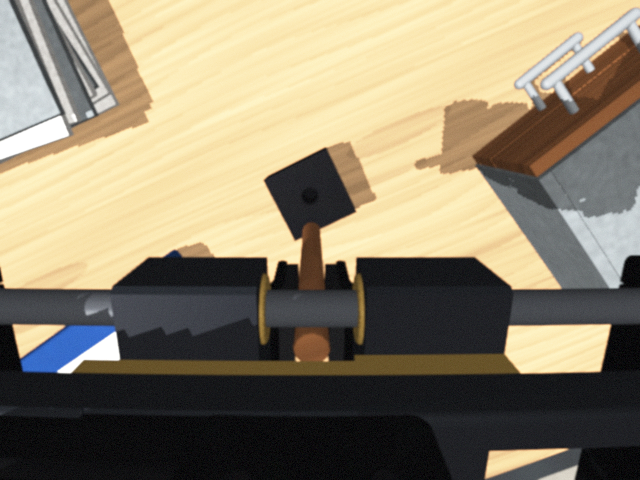

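Dowel is gripped upright, with its tip at about (311,226) and the empty socket visible at (310,195).

```bash
python3 -m jog '[[[-22,362,0],[0,0,0],1],[[-22,362,0],[0,0,0],1],[[-22,362,0],[0,0,0],1],[[-22,362,0],[0,0,0],1],[[-22,362,0],[0,0,0],1],[[-22,362,0],[0,0,0],1],[[-22,362,0],[0,0,0],1],[[-22,362,0],[0,0,0],1],[[-22,362,0],[0,0,0],1],[[-22,362,0],[0,0,0],1],[[-22,362,0],[0,0,0],1],[[-22,362,0],[0,0,0],1]]';python3 -m jog '[[[0,0,0],[0,0,0],1],[[0,0,0],[0,0,0],1],[[0,0,0],[0,0,0],1],[[0,0,0],[0,0,0],1],[[0,0,0],[0,0,0],1],[[0,0,0],[0,0,0],1]]'; python3 - <<'E'
from h import *
im,s=snap('wrist','pics/w4.png'); print(s['position'],s['force'])
p=np.array(s['position']); print(proj('wrist',[p-[0,0,.098],[.633,.0045,.134]],s))
cv2.imwrite("pics/w4c.png",cv2.resize(im[130:270,230:400,::-1],None,fx=4,fy=4,interpolation=2))
E
```

```text
time_s: 6.5
position: [0.6326, 0.0039, 0.276]
tcp_rot: [[-0.92, 0.392, -0.004], [0.392, 0.92, -0.0], [0.004, -0.002, -1.0]]
force: [0.3, -0.5, -0.3]
opening: 0.128
time_s: 7.0
position: [0.6338, 0.0037, 0.2784]
tcp_rot: [[-0.92, 0.393, 0.0], [0.393, 0.92, -0.0], [-0.0, 0.0, -1.0]]
force: [-0.2, -0.0, -0.3]
opening: 0.132
[0.63375684 0.00365754 0.2784018 ] [-0.19419762 -0.01173616 -0.29416347]
[[309.20237068 229.3385774 ]
 [310.02596926 213.33222849]]
```

View pics/w4c.png

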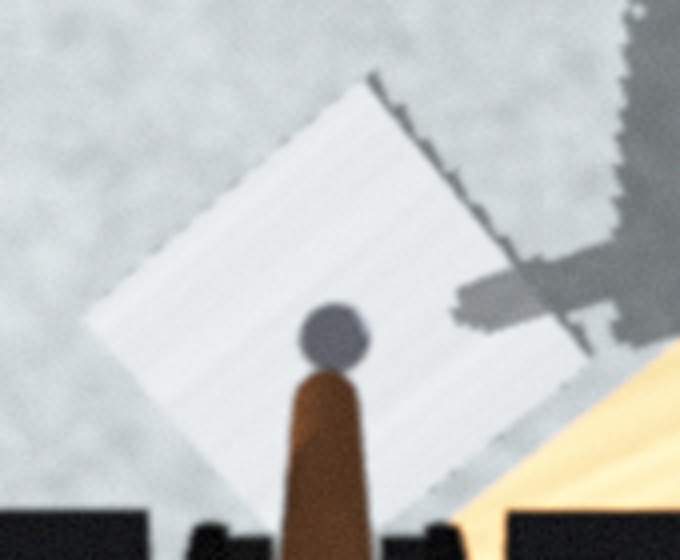

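```bash
python3 - <<'E'
from h import *
s=bot.read_state(); h=onz("wrist",(311.6,213.8),.134,s); print(s['position'],h, onz("wrist",(313.4,214.4),.134,s),rel([h[0],h[1],.250]))
E
```

```text
[0.63378232 0.00382751 0.27838415] [0.63385976 0.00566802 0.134     ] [0.63486819 0.00678862 0.134     ] [ 0.7  1.7 28.4]
```

The hole is at full-image (313.4,214.4) and the tip is at about (311.3,230), roughly 2 mm to the side of the hole. Correcting and going lower.

```bash
python3 -m jog '[[[0.7,1.7,12],[0,0,0],1],[[0.7,1.7,25],[0,0,0],1],[[0.7,1.7,34],[0,0,0],1],[[0.7,1.7,37],[0,0,0],1],[[0.7,1.7,37],[0,0,0],1],[[0.7,1.7,37],[0,0,0],1],[[0.7,1.7,37],[0,0,0],1],[[0.7,1.7,37],[0,0,0],1]]'; python3 - <<'E'
from h import *
im,s=snap('wrist','pics/w5.png'); print(s['position'],s['force'])
p=np.array(s['position']); print(proj('wrist',[p-[0,0,.098],[p[0],p[1],.134]],s))
cv2.imwrite("pics/w5c.png",cv2.resize(im[190:270,260:370,::-1],None,fx=7,fy=7,interpolation=2))
E
```

```text
time_s: 7.72
position: [0.6344, 0.0059, 0.242]
tcp_rot: [[-0.92, 0.392, 0.002], [0.392, 0.92, -0.0], [-0.002, 0.0, -1.0]]
force: [-0.1, -1.4, -0.1]
opening: 0.13
[0.63436979 0.00587487 0.2419986 ] [-0.05579518 -1.41396262 -0.12064842]
[[309.16004766 229.16076771]
 [309.21145438 225.56948486]]
```

View pics/w5c.png

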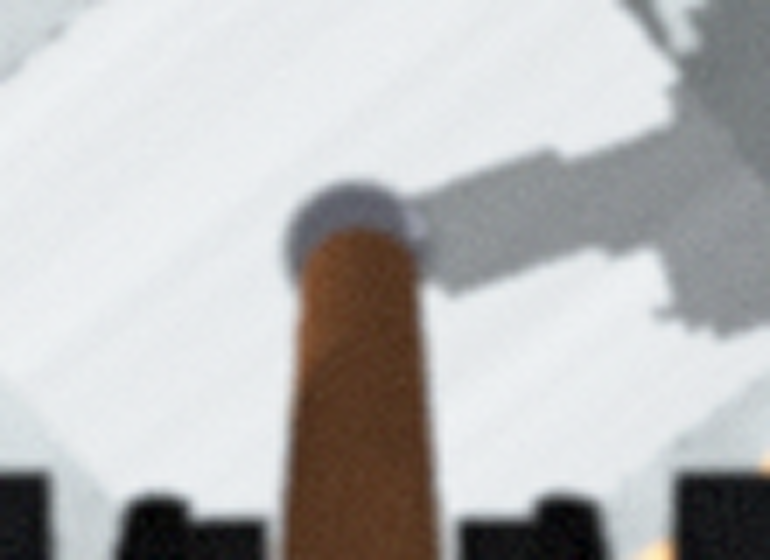

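The hole centre is at crop (356,250) and the tip at about (360,282). After parallax this leaves about 0.7 mm along tool +x. I'll correct that and enter gently.

```bash
python3 -m jog '[[[0.6,-0.3,0],[0,0,0],1],[[0.6,-0.3,2],[0,0,0],1],[[0.6,-0.3,4],[0,0,0],1],[[0.6,-0.3,6],[0,0,0],1],[[0.6,-0.3,8],[0,0,0],1],[[0.6,-0.3,9],[0,0,0],1],[[0.6,-0.3,10],[0,0,0],1],[[0.6,-0.3,11],[0,0,0],1],[[0.6,-0.3,12],[0,0,0],1],[[0.6,-0.3,13],[0,0,0],1],[[0.6,-0.3,14],[0,0,0],1],[[0.6,-0.3,14],[0,0,0],1]]'
```

```text
time_s: 8.77
position: [0.6331, 0.006, 0.227]
tcp_rot: [[-0.92, 0.392, -0.0], [0.392, 0.92, 0.0], [0.0, -0.0, -1.0]]
force: [-0.1, -0.6, 0.9]
opening: 0.131
```

```bash
python3 -m jog '[[[0,0,2],[0,0,0],1],[[0,0,4],[0,0,0],1],[[0,0,5],[0,0,0],1],[[0,0,6],[0,0,0],1],[[0,0,6],[0,0,0],1],[[0,0,6],[0,0,0],1]]'; python3 -m jog '[[[0,0,1],[0,0,0],1],[[0,0,2],[0,0,0],1],[[0,0,2],[0,0,0],1],[[0,0,2],[0,0,0],1]]'; python3 -m jog '[[[0,0,1],[0,0,0],1],[[0,0,2],[0,0,0],1],[[0,0,2],[0,0,0],1],[[0,0,2],[0,0,0],1]]'
```

```text
time_s: 9.27
position: [0.6331, 0.0059, 0.2211]
tcp_rot: [[-0.92, 0.392, -0.0], [0.392, 0.92, 0.0], [0.0, -0.0, -1.0]]
force: [0.1, 0.1, -0.1]
opening: 0.128
time_s: 9.6
position: [0.6331, 0.0059, 0.2191]
tcp_rot: [[-0.92, 0.392, -0.0], [0.392, 0.92, 0.0], [0.0, -0.0, -1.0]]
force: [0.4, 0.1, -0.4]
opening: 0.129
time_s: 9.93
position: [0.6331, 0.0059, 0.2171]
tcp_rot: [[-0.92, 0.392, -0.0], [0.392, 0.92, 0.0], [0.0, -0.0, -1.0]]
force: [-0.7, 0.3, -0.6]
opening: 0.127
```

Through the hole with no contact. Continuing to feel for the pad in 2 mm steps.

```bash
S='[[[0,0,1],[0,0,0],1],[[0,0,2],[0,0,0],1],[[0,0,2],[0,0,0],1],[[0,0,2],[0,0,0],1]]' ; python3 -m jog '[[[0,0,1],[0,0,0],1],[[0,0,2],[0,0,0],1],[[0,0,2],[0,0,0],1],[[0,0,2],[0,0,0],1]]' | grep -E "pos|for"; python3 -m jog '[[[0,0,1],[0,0,0],1],[[0,0,2],[0,0,0],1],[[0,0,2],[0,0,0],1],[[0,0,2],[0,0,0],1]]'| grep -E "pos|for"
```

```text
position: [0.6331, 0.0059, 0.2151]
force: [0.1, -0.1, -0.2]
position: [0.6333, 0.0059, 0.2135]
force: [-0.6, -0.2, 2.4]
```

```bash
python3 -m jog '[[[0,0,1],[0,0,0],1],[[0,0,2],[0,0,0],1],[[0,0,2],[0,0,0],1],[[0,0,2],[0,0,0],1]]' | grep -E "pos|for"; python3 -m jog '[[[0,0,0.5],[0,0,0],1],[[0,0,1],[0,0,0],1],[[0,0,1.5],[0,0,0],1],[[0,0,1.5],[0,0,0],1]]'| grep -E "pos|for"
```

```text
position: [0.6334, 0.0059, 0.2123]
force: [-0.9, -0.5, 5.4]
position: [0.6335, 0.0059, 0.2111]
force: [-0.9, 0.1, 7.3]
```

```bash
python3 -m jog '[[[0,0,0.5],[0,0,0],1],[[0,0,1],[0,0,0],1],[[0,0,1.5],[0,0,0],1],[[0,0,1.5],[0,0,0],1]]'| grep -E "pos|for"; python3 -m jog '[[[0,0,0.5],[0,0,0],1],[[0,0,1],[0,0,0],1],[[0,0,1.5],[0,0,0],1],[[0,0,1.5],[0,0,0],1]]'| grep -E "pos|for"
```

```text
position: [0.6335, 0.0059, 0.2098]
force: [-2.2, 0.3, 7.1]
position: [0.6336, 0.0059, 0.2084]
force: [-1.4, 0.5, 8.0]
```

```bash
python3 -m jog '[[[0,0,0.5],[0,0,0],1],[[0,0,1],[0,0,0],1],[[0,0,1.5],[0,0,0],1],[[0,0,1.5],[0,0,0],1]]'| grep -E "pos|for"; python3 -m jog '[[[0,0,0.5],[0,0,0],1],[[0,0,1],[0,0,0],1],[[0,0,1.5],[0,0,0],1],[[0,0,1.5],[0,0,0],1]]'| grep -E "pos|for";  python3 - <<'E'
from h import *
im,s=snap('top','pics/t2.png')
a=cv2.imread('pics/top.png').astype(int); d=np.abs(a-im[:,:,::-1]).sum(2)[280:350,250:390]; print((d>60).sum())
E
```

```text
position: [0.6336, 0.0058, 0.2071]
force: [-0.7, -0.3, 8.2]
position: [0.6337, 0.0059, 0.2049]
force: [-1.1, -0.4, 5.9]
6139
```

```bash
python3 -m jog '[[[0,0,0.5],[0,0,0],1],[[0,0,0.5],[0,0,0],1],[[0,0,0.5],[0,0,0],1],[[0,0,0.5],[0,0,0],1],[[0,0,0.5],[0,0,0],1],[[0,0,0.5],[0,0,0],1],[[0,0,0.5],[0,0,0],1],[[0,0,0.5],[0,0,0],1],[[0,0,0.5],[0,0,0],1],[[0,0,0.5],[0,0,0],1],[[0,0,0.5],[0,0,0],1],[[0,0,0.5],[0,0,0],1]]'| grep -E "pos|for";python3 -m jog '[[[0,0,0],[0,0,0],1],[[0,0,0],[0,0,0],1],[[0,0,0],[0,0,0],1],[[0,0,0],[0,0,0],1],[[0,0,0],[0,0,0],1],[[0,0,0],[0,0,0],1],[[0,0,0],[0,0,0],1],[[0,0,0],[0,0,0],1],[[0,0,0],[0,0,0],1],[[0,0,0],[0,0,0],1],[[0,0,0],[0,0,0],1],[[0,0,0],[0,0,0],1]]'| grep -E "pos|for"; python3 - <<'E'
from h import *
im,s=snap('scene','pics/s2.png');im2,s=snap('top','pics/t3.png')
cv2.imwrite('pics/mix.png',np.hstack([im[100:340,220:420,::-1],im2[160:400,200:420,::-1]]))
E
```

```text
position: [0.6338, 0.0058, 0.2044]
force: [-0.3, 0.2, 5.9]
position: [0.6337, 0.0059, 0.2043]
force: [-0.5, 0.3, 5.7]
```

View pics/mix.png

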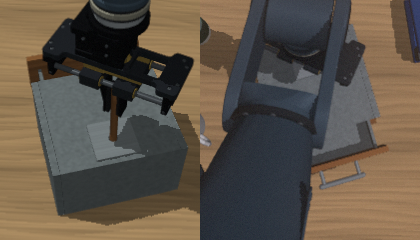

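The top view shows the drawer front well clear of the body. The handle end moved from about (356,309) to (368,339), around 60 mm. Withdrawing now.

```bash
python3 -m jog '[[[0,0,-4],[0,0,0],1],[[0,0,-10],[0,0,0],1],[[0,0,-17],[0,0,0],1],[[0,0,-25],[0,0,0],1],[[0,0,-33],[0,0,0],1],[[0,0,-45],[0,0,0],1],[[0,0,-60],[0,0,0],1],[[0,0,-74],[0,0,0],1],[[0,0,-74],[0,0,0],1],[[0,0,-74],[0,0,0],1]]'| grep -E "pos|for"; python3 - <<'E'
from h import *
im,s=snap('scene','pics/s3.png')
print(rel([.4716,-.3203,.278]))
K=onz("wrist",(310,195),.04,dict(position=np.array([.4713,-.3199,.2781]),tcp_rot=np.array(s["tcp_rot"])));print(K)
E
```

```text
position: [0.6334, 0.0059, 0.2781]
force: [-0.7, -0.1, -0.8]
[  20.3 -363.4   -1. ]
[ 0.4718659  -0.31975895  0.04      ]
```

```bash
python3 -m jog '[[[20,-363,0],[0,0,0],1],[[20,-363,0],[0,0,0],1],[[20,-363,0],[0,0,0],1],[[20,-363,0],[0,0,0],1],[[20,-363,0],[0,0,0],1],[[20,-363,0],[0,0,0],1],[[20,-363,0],[0,0,0],1],[[20,-363,0],[0,0,0],1],[[20,-363,0],[0,0,0],1],[[20,-363,0],[0,0,0],1],[[20,-363,0],[0,0,0],1],[[20,-363,0],[0,0,0],1]]'| grep -E "pos|for"; python3 -m jog '[[[0,0,40],[0,0,0],1],[[0,0,75],[0,0,0],1],[[0,0,100],[0,0,0],1],[[0,0,115],[0,0,0],1],[[0,0,115],[0,0,0],1],[[0,0,115],[0,0,0],1],[[0,0,115],[0,0,0],1],[[0,0,115],[0,0,0],1]]'| grep -E "pos|for"; python3 - <<'E'
from h import *
im,s=snap('wrist','pics/w6.png'); print(s['position'],s['force'],rel([.4716,-.3203,.109]))
p=np.array(s['position']); print(proj('wrist',[p-[0,0,.098],[p[0],p[1],.04]],s))
a=cv2.resize(im[190:270,260:370,::-1],None,fx=5,fy=5,interpolation=2)
m2,_=snap('top','pics/t4.png'); b=cv2.resize(m2[180:380,230:405,::-1],(350,400),interpolation=2)
cv2.imwrite("pics/w6c.png",np.hstack([a[:400,100:500],b]))
E
```

```text
position: [0.472, -0.3193, 0.2762]
force: [-0.3, -1.2, -0.1]
position: [0.4737, -0.3204, 0.1638]
force: [-0.1, 0.5, -0.3]
[ 0.47367122 -0.32040151  0.16378899] [-0.06770403  0.51479952 -0.25343619] [ 2.  -0.5 54.8]
[[309.38089211 228.9575052 ]
 [309.54133053 220.1455515 ]]
```

View pics/w6c.png

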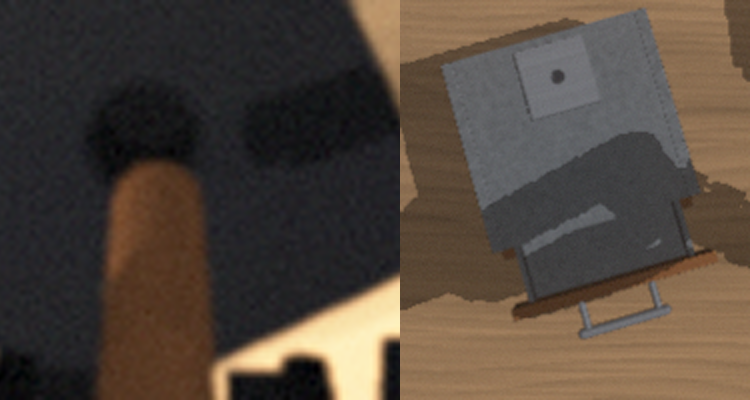

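The drawer is fully out. The tip is short of the socket along tool +x by 2 mm by kinematics and about 4.5 mm by sight. I'll shift 3 mm, lower, and look again.

```bash
python3 -m jog '[[[3,-0.8,5],[0,0,0],1],[[3,-0.8,12],[0,0,0],1],[[3,-0.8,18],[0,0,0],1],[[3,-0.8,20],[0,0,0],1],[[3,-0.8,20],[0,0,0],1],[[3,-0.8,20],[0,0,0],1],[[3,-0.8,20],[0,0,0],1],[[3,-0.8,20],[0,0,0],1]]'| grep -E "pos|for"; python3 - <<'E'
from h import *
im,s=snap('wrist','pics/w7.png'); print(s['position'],s['force'],rel([.4716,-.3203,.109]))
p=np.array(s['position']); print(proj('wrist',[p-[0,0,.098],[p[0],p[1],.04],[.4716,-.3203,.04]],s))
a=cv2.resize(im[190:270,260:370,::-1],None,fx=7,fy=7,interpolation=2)
cv2.imwrite("pics/w7c.png",(255*(a/255.)**.5).astype(np.uint8))
E
```

```text
position: [0.4696, -0.3199, 0.1423]
force: [0.3, 0.3, -0.4]
[ 0.46957755 -0.31994996  0.14234704] [ 0.28183847  0.31201877 -0.38124604] [-2.   0.5 33.4]
[[309.24246911 229.31010729]
 [309.26762263 227.72175496]
 [309.95471583 230.52314243]]
```

View pics/w7c.png

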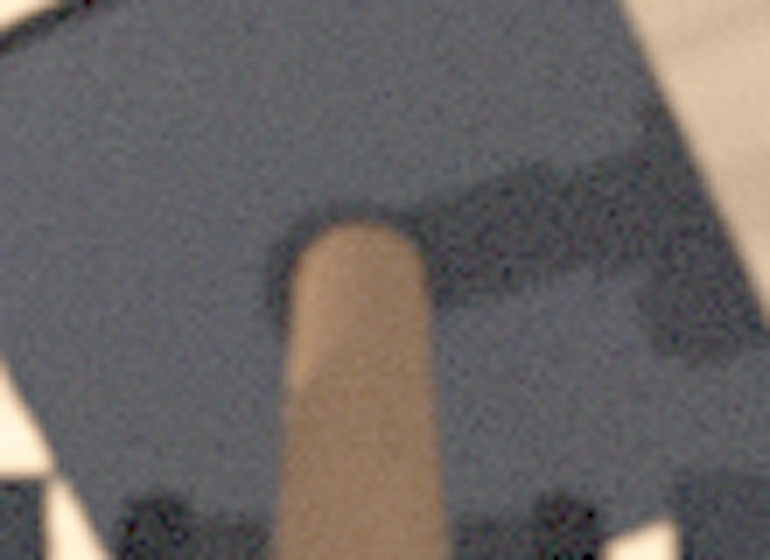

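Sight and kinematics now agree on −2 mm along tool x. Correcting, then inserting gently.

```bash
python3 -m jog '[[[-1.9,0.1,0],[0,0,0],1],[[-1.9,0.1,0],[0,0,0],1],[[-1.9,0.1,2],[0,0,0],1],[[-1.9,0.1,4],[0,0,0],1],[[-1.9,0.1,6],[0,0,0],1],[[-1.9,0.1,8],[0,0,0],1],[[-1.9,0.1,10],[0,0,0],1],[[-1.9,0.1,12],[0,0,0],1],[[-1.9,0.1,12],[0,0,0],1]]'| grep -E "pos|for"
```

```text
position: [0.4709, -0.3202, 0.1296]
force: [0.1, -0.2, 0.0]
```

```bash
python3 -m jog '[[[0,0,4],[0,0,0],1],[[0,0,8],[0,0,0],1],[[0,0,12],[0,0,0],1],[[0,0,15],[0,0,0],1],[[0,0,17],[0,0,0],1],[[0,0,18],[0,0,0],1],[[0,0,19],[0,0,0],1],[[0,0,19],[0,0,0],1],[[0,0,19],[0,0,0],1]]'| grep -E "pos|for"
```

```text
position: [0.4712, -0.3205, 0.1112]
force: [0.9, -0.5, 0.0]
```

```bash
python3 -m jog '[[[0,0,1],[0,0,0],1],[[0,0,2],[0,0,0],1],[[0,0,2],[0,0,0],1]]'| grep -E "pos|for"; python3 -m jog '[[[0,0,0],[0,0,0],0],[[0,0,0],[0,0,0],0],[[0,0,0],[0,0,0],0],[[0,0,0],[0,0,0],0],[[0,0,0],[0,0,0],0],[[0,0,0],[0,0,0],0],[[0,0,0],[0,0,0],0],[[0,0,0],[0,0,0],0],[[0,0,0],[0,0,0],0],[[0,0,0],[0,0,0],0],[[0,0,0],[0,0,0],0],[[0,0,0],[0,0,0],0]]'| grep -E "pos|for|open"
```

```text
position: [0.4711, -0.3203, 0.1091]
force: [-0.0, 0.5, -0.6]
position: [0.4712, -0.3204, 0.1092]
force: [-1.2, -0.4, 0.0]
opening: 0.944
```

```bash
python3 -m jog '[[[0,0,-10],[0,0,0],0],[[0,0,-30],[0,0,0],0],[[0,0,-60],[0,0,0],0],[[0,0,-90],[0,0,0],0],[[0,0,-120],[0,0,0],0],[[0,0,-142],[0,0,0],0],[[0,0,-142],[0,0,0],0],[[0,0,-142],[0,0,0],0],[[0,0,-142],[0,0,0],0]]'| grep -E "pos|for|time"; python3 - <<'E'
from h import *
im,s=snap('wrist','pics/w8.png')
m2,_=snap('scene','pics/s4.png')
cv2.imwrite("pics/end.png",np.hstack([im[120:270,200:420,::-1],m2[110:260,130:460,::-1]]))
E
```

```text
time_s: 21.62
position: [0.4706, -0.3198, 0.2508]
force: [0.0, 0.8, -0.3]
```

View pics/end.png

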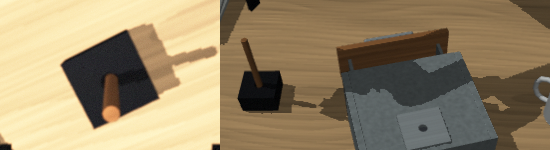

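The dowel stands upright in the stand with its top at about (312,236), against (310,234) at the start. The drawer is open and the gripper is clear.

```bash
python3 -c "
from rig import bot
print(bot.hand_in())"
```

```text
the job is handed in; nothing more can be done
None
```

I handed the job in with the drawer sprung out and the dowel back upright in the stand; the interface gives no verdict. It took about 22 s of the 72 s allowed.

- **Release:** I put the dowel through the hole without touching the rim and met the catch about 18 mm below the plate's face. I pressed in small steps. The highest force I read, at the end of each step, was about 8 N, against the 16 N limit. It then fell to about 6 N as the catch freed, and I held it there for 2 s.
- **Drawer:** The top picture shows it out by about 60 mm, judged from how far the handle moved (about 32 pixels). I did not measure it more precisely.
- **Dowel:** It went into the socket with no noticeable force, and I let go with its foot about 1 mm above the socket floor. In the last picture its top is within 2 pixels (about 1–2 mm) of where it was at the start. The gripper was open and about 90 mm above it.
- **Mug, bottle and stapler:** The arm never went near them, but I did not measure their positions again at the end.
- **One disagreement:** On the return to the socket, sight and arm position first differed by about 2.5 mm, probably because the arm was still settling. After a small shift and a second look they agreed to about 1 mm, and I inserted the dowel then.

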